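Load the valve cartridges into the test carrier and close its hold-down bar

TASK

Load the three steel valve cartridges into the carrier's pockets one at a time in pocket order, starting beside the bar's hinge and working towards the catch; the pockets differ in depth, so feel for (or look at) how deep each is and give it the cartridge whose top then stands level with the others, just under the bar. Lower each cartridge onto its pocket's floor before letting go, never drop it in; then swing the hold-down bar over them until it rests against the back of its catch, leaving the bin, screwdriver and carton alone.

Things in the scene. Friction and masses are not known exactly. Their poses are not given: they have to be found in the camera images.
- rack: aluminium carrier bolted to the bench: base plate 100 x 340 x 6 mm, a row of three open square pockets along its own y axis (walls 4 mm thick, rims 58 mm above the bench), hinge post at the -y end, catch post with an upright back stop at the +y end. Origin: centre of the pocket row at bench level; z up. In its right pocket a cartridge's top stands 28 mm above the rim
- pocket1 (a point): pocket 1 (next to the hinge post; 1 punched dot): centre of its mouth at rim height, axes as the carrier's; 50 mm (x) by 56 mm (y) inside, pitch 60 mm. A flat grey block makes its floor: of the three pockets one is 20, one 32, one 44 mm deep, in an order that no reading tells; closed fingers go in. Short fits the 20, middle the 32, tall the 44 mm pocket
- pocket2 (a point): pocket 2 (the middle one; 2 punched dots): centre of its mouth at rim height, axes as the carrier's; 50 mm (x) by 56 mm (y) inside, pitch 60 mm. A flat grey block makes its floor: of the three pockets one is 20, one 32, one 44 mm deep, in an order that no reading tells; closed fingers go in. Short fits the 20, middle the 32, tall the 44 mm pocket
- pocket3 (a point): pocket 3 (next to the catch; 3 punched dots): centre of its mouth at rim height, axes as the carrier's; 50 mm (x) by 56 mm (y) inside, pitch 60 mm. A flat grey block makes its floor: of the three pockets one is 20, one 32, one 44 mm deep, in an order that no reading tells; closed fingers go in. Short fits the 20, middle the 32, tall the 44 mm pocket
- bar (a joint): hold-down bar's hinge angle in rad: 0 = closed over the pockets with its end against the back stop of the catch, up to 1.75 = swung out to the carrier's +x side; stiff, it stays where left
- bar_hinge (a point): on the bar's vertical hinge axis, at the height of the bar's underside (91 mm above the bench, 5 mm above the tops of rightly loaded cartridges). The hinge post and hub are 28 mm across, top 109 mm up
- bar_knob (a point): centre of the top of the bar's upright round black knob: 16 mm across, 44 mm tall above the bar's top face, its top 145 mm above the bench; 180 mm from the hinge axis. The steel bar is 18 mm wide, 10 mm thick, 285 mm long; at joint angle a it points from the hinge along (sin a, cos a) in the carrier's x, y
- short: the shortest of three upright steel valve cartridges: plain cylinder 40 mm across, 48 mm high, two thin black seal bands near its foot, hollow inside, about 250 g; stands on the bench to the right of the carrier. Origin: centre of its underside, z up its axis
- short_top (a point): centre of that cartridge's top face
- mid: the middle of three upright steel valve cartridges: plain cylinder 40 mm across, 60 mm high, two thin black seal bands near its foot, hollow inside, about 250 g; stands on the bench to the right of the carrier. Origin: centre of its underside, z up its axis
- mid_top (a point): centre of that cartridge's top face
- tall: the tallest of three upright steel valve cartridges: plain cylinder 40 mm across, 72 mm high, two thin black seal bands near its foot, hollow inside, about 250 g; stands on the bench to the right of the carrier. Origin: centre of its underside, z up its axis
- tall_top (a point): centre of that cartridge's top face
- bin: bystander: open red plastic bin of fittings, 110 x 90 x 50 mm; origin at the centre of its underside
- driver: bystander: blue-handled screwdriver lying on the bench
- carton: bystander: closed cardboard carton 120 x 160 x 70 mm; origin at the centre of its underside
Not all that is in view belongs to the job. Leave any purple or red look-alike of the mid alone. Leave any blue look-alike of the short alone.

How it is judged:
On the way, in this order (a step that is already met when the one before it is completed fails the run):
1. pocket 1 holds, released, a cartridge whose top stands level, 28 mm above the rim (((horizontal distance between short_top and pocket1 below 0.013 m and z of short_top in the frame of pocket1 between 0.023 and 0.033 m and angle between short's own z axis and vertical below 0.1 rad and contact force between the fingers and short below 0.5 N and linear speed of short below 0.03 m/s) or (horizontal distance between mid_top and pocket1 below 0.013 m and z of mid_top in the frame of pocket1 between 0.023 and 0.033 m and angle between mid's own z axis and vertical below 0.1 rad and contact force between the fingers and mid below 0.5 N and linear speed of mid below 0.03 m/s) or (horizontal distance between tall_top and pocket1 below 0.013 m and z of tall_top in the frame of pocket1 between 0.023 and 0.033 m and angle between tall's own z axis and vertical below 0.1 rad and contact force between the fingers and tall below 0.5 N and linear speed of tall below 0.03 m/s))), for 0.2 s.
2. pocket 2 holds, released, a cartridge whose top stands level, 28 mm above the rim (((horizontal distance between short_top and pocket2 below 0.013 m and z of short_top in the frame of pocket2 between 0.023 and 0.033 m and angle between short's own z axis and vertical below 0.1 rad and contact force between the fingers and short below 0.5 N and linear speed of short below 0.03 m/s) or (horizontal distance between mid_top and pocket2 below 0.013 m and z of mid_top in the frame of pocket2 between 0.023 and 0.033 m and angle between mid's own z axis and vertical below 0.1 rad and contact force between the fingers and mid below 0.5 N and linear speed of mid below 0.03 m/s) or (horizontal distance between tall_top and pocket2 below 0.013 m and z of tall_top in the frame of pocket2 between 0.023 and 0.033 m and angle between tall's own z axis and vertical below 0.1 rad and contact force between the fingers and tall below 0.5 N and linear speed of tall below 0.03 m/s))), for 0.2 s.
3. pocket 3 holds, released, a cartridge whose top stands level, 28 mm above the rim (((horizontal distance between short_top and pocket3 below 0.013 m and z of short_top in the frame of pocket3 between 0.023 and 0.033 m and angle between short's own z axis and vertical below 0.1 rad and contact force between the fingers and short below 0.5 N and linear speed of short below 0.03 m/s) or (horizontal distance between mid_top and pocket3 below 0.013 m and z of mid_top in the frame of pocket3 between 0.023 and 0.033 m and angle between mid's own z axis and vertical below 0.1 rad and contact force between the fingers and mid below 0.5 N and linear speed of mid below 0.03 m/s) or (horizontal distance between tall_top and pocket3 below 0.013 m and z of tall_top in the frame of pocket3 between 0.023 and 0.033 m and angle between tall's own z axis and vertical below 0.1 rad and contact force between the fingers and tall below 0.5 N and linear speed of tall below 0.03 m/s))), for 0.2 s.
4. the bar is swung closed into its catch (value of joint bar below 0.05 rad), for 0.2 s.
At the end, for the whole second after the job is handed in: Every pocket holds one cartridge, upright (within 0.1 rad), at rest and released, within 13 mm of the pocket's centre, its top 23 to 33 mm above the rim; the bar is closed to within 0.05 rad; bin, screwdriver and carton are within 30 mm of where they were (((horizontal distance between short_top and pocket1 below 0.013 m and z of short_top in the frame of pocket1 between 0.023 and 0.033 m and angle between short's own z axis and vertical below 0.1 rad and contact force between the fingers and short below 0.5 N and linear speed of short below 0.03 m/s) or (horizontal distance between mid_top and pocket1 below 0.013 m and z of mid_top in the frame of pocket1 between 0.023 and 0.033 m and angle between mid's own z axis and vertical below 0.1 rad and contact force between the fingers and mid below 0.5 N and linear speed of mid below 0.03 m/s) or (horizontal distance between tall_top and pocket1 below 0.013 m and z of tall_top in the frame of pocket1 between 0.023 and 0.033 m and angle between tall's own z axis and vertical below 0.1 rad and contact force between the fingers and tall below 0.5 N and linear speed of tall below 0.03 m/s)) and ((horizontal distance between short_top and pocket2 below 0.013 m and z of short_top in the frame of pocket2 between 0.023 and 0.033 m and angle between short's own z axis and vertical below 0.1 rad and contact force between the fingers and short below 0.5 N and linear speed of short below 0.03 m/s) or (horizontal distance between mid_top and pocket2 below 0.013 m and z of mid_top in the frame of pocket2 between 0.023 and 0.033 m and angle between mid's own z axis and vertical below 0.1 rad and contact force between the fingers and mid below 0.5 N and linear speed of mid below 0.03 m/s) or (horizontal distance between tall_top and pocket2 below 0.013 m and z of tall_top in the frame of pocket2 between 0.023 and 0.033 m and angle between tall's own z axis and vertical below 0.1 rad and contact force between the fingers and tall below 0.5 N and linear speed of tall below 0.03 m/s)) and ((horizontal distance between short_top and pocket3 below 0.013 m and z of short_top in the frame of pocket3 between 0.023 and 0.033 m and angle between short's own z axis and vertical below 0.1 rad and contact force between the fingers and short below 0.5 N and linear speed of short below 0.03 m/s) or (horizontal distance between mid_top and pocket3 below 0.013 m and z of mid_top in the frame of pocket3 between 0.023 and 0.033 m and angle between mid's own z axis and vertical below 0.1 rad and contact force between the fingers and mid below 0.5 N and linear speed of mid below 0.03 m/s) or (horizontal distance between tall_top and pocket3 below 0.013 m and z of tall_top in the frame of pocket3 between 0.023 and 0.033 m and angle between tall's own z axis and vertical below 0.1 rad and contact force between the fingers and tall below 0.5 N and linear speed of tall below 0.03 m/s)) and value of joint bar below 0.05 rad and distance of each of bin, driver, carton from where it was at the start of the episode below 0.03 m); the robot touches nothing.
It fails at once if a cartridge let go and dropped into a pocket (ungripped and faster than 0.4 m/s, a fall of 8 mm, with its foot below the rim) ((horizontal distance between short and pocket1 below 0.035 m and z of short in the frame of pocket1 below 0 m and linear speed of short above 0.4 m/s and contact force between the fingers and short below 0.5 N) or (horizontal distance between short and pocket2 below 0.035 m and z of short in the frame of pocket2 below 0 m and linear speed of short above 0.4 m/s and contact force between the fingers and short below 0.5 N) or (horizontal distance between short and pocket3 below 0.035 m and z of short in the frame of pocket3 below 0 m and linear speed of short above 0.4 m/s and contact force between the fingers and short below 0.5 N) or (horizontal distance between mid and pocket1 below 0.035 m and z of mid in the frame of pocket1 below 0 m and linear speed of mid above 0.4 m/s and contact force between the fingers and mid below 0.5 N) or (horizontal distance between mid and pocket2 below 0.035 m and z of mid in the frame of pocket2 below 0 m and linear speed of mid above 0.4 m/s and contact force between the fingers and mid below 0.5 N) or (horizontal distance between mid and pocket3 below 0.035 m and z of mid in the frame of pocket3 below 0 m and linear speed of mid above 0.4 m/s and contact force between the fingers and mid below 0.5 N) or (horizontal distance between tall and pocket1 below 0.035 m and z of tall in the frame of pocket1 below 0 m and linear speed of tall above 0.4 m/s and contact force between the fingers and tall below 0.5 N) or (horizontal distance between tall and pocket2 below 0.035 m and z of tall in the frame of pocket2 below 0 m and linear speed of tall above 0.4 m/s and contact force between the fingers and tall below 0.5 N) or (horizontal distance between tall and pocket3 below 0.035 m and z of tall in the frame of pocket3 below 0 m and linear speed of tall above 0.4 m/s and contact force between the fingers and tall below 0.5 N)).
It fails at once if a bystander pushed more than 30 mm (distance of any of bin, driver, carton from where it was at the start of the episode above 0.03 m).
It also fails if it takes over 72 s, if anything falls off the work surface, if the arm or the gripper's body presses on something with over 40 N, if the wrist force passes 120 N, or if a joint passes its speed limit or range.

ROBOT

A 7-joint arm with a two-finger parallel gripper is mounted at the origin on the work surface. World frame = base frame: x ahead of the robot, y to its left, z up, the work surface at z = 0. Lengths are in m, angles in rad, forces in N, time in s.
With the tool pointing down it reaches from about 0.425 to 0.925 m from the base axis. Payload 6.8 kg.
Tool frame: the origin (TCP) lies midway between the tips of the shut fingers; the grasp point (between the pads) lies r.grip_point_offset behind it (r.grip_point_offset is the distance from the TCP to the grasp point, in m); z points along the fingers, y is the direction in which the jaws open and shut (so a half turn about z gives the same grasp; the last joint's range is limited). The gripper opens to 85 mm and grips with 20 to 120 N. Pads are 22 mm wide; open, the fingers measure 114 mm over their backs; the gripper's body (76 mm by 85 mm) begins 54 mm behind the grasp point. The pads swing forward as they close: fully open they stand 13 mm farther back than shut.
Start: joints at [1.206, 0.477, 0.022, 1.555, -0.011, 1.109, -0.083], TCP at [0.171, -0.653, 0.231] pointing down, gripper open.
Joint ranges: [-2.96, 2.96], [-0.34, 2.1], [-1.41, 1.46], [0.24, 2.44], [-1.37, 4.51], [0.17, 1.92], [-2.96, 2.96]. Speed limits (rad/s): [2.39, 2.39, 3.14, 3.14, 3.14, 3.14, 3.14].

INTERFACE

Orientations are given as a rotation vector (axis times angle).
In Python, from bench import r gives the robot as it stands. The module is installed in compiled form; this text tells all that it offers.
- The arm moves only by the tool play_rows, never from a script. Its argument "deltas" is a list of rows, each a list of 3 entries, a list of its own where there are three numbers: the finger opening in mm, from 0 to 85.4, then the shift along the tool's x, y, z in mm, then the turn, a rotation vector about the tool's x, y, z in rad. A call has 1 to 8 rows; each row is the pose to reach, as a shift and turn from the pose measured when the call began, along the tool's axes at that moment; what a row does not reach only later rows make up. A row lasts 1/8 s, in which the tool goes at most 62.5 mm and 10.7 degrees, less where a joint would pass 70% of its speed; a pose out of reach is approached as far as the arm can. A call with a gripper value outside its range is refused whole. The fingers move at their own pace and stop on an object; "squeeze" is the grip in N (left out, the last holds). Time passes only in rows, so rows that repeat a pose let the fingers close. It gives the time, the measured TCP pose, the force and the opening at its end, in the units of the state.
- r.get_obs(): the state, without advancing time (a new reading comes with each control period).
- r.grab_frame(name): name is "scene" or "side" or "wrist"; returns (picture, depth): 480x640x3 uint8, red, green, blue; 480x640 float32, m along the optical axis (not along the pixel's ray), 0 where there is no reading.
- r.camera_model(name): a dict with "mtx" (3x3 intrinsics, pixels), "D" ([k1, k2, p1, p2, k3] as OpenCV has them; the pictures are not rectified), "rvec" (rotation vector, rad) and "tvec" (3), from world to camera coordinates, as OpenCV has them; the wrist camera has in their place "T_tool_cam" (4x4, takes a point from camera to tool coordinates, whose origin is the TCP and whose axes are the flange's). Camera axes: x right, y down, z forward; pixel columns grow to the right and rows downward; lengths in m; the calibration is good to about 2 mm. A picture is of the moment at which its call begins: read the wrist's pose just before it. camera_model takes no time and is no camera call.
- r.hand_in(): hands the job in, once; it reports no verdict.
The state is a dict: "clock": time; "joints": joint angles; "qvel": joint speeds; "tau": joint torques, N m; "tcp_pos": TCP position; "orientation": TCP orientation; "contact_force": force on the tool from outside, world axes, zero at the start; "moment": the same for the moment, N m; "grip_width": finger opening in m.
Only numpy, scipy, OpenCV 4.12 (cv2) and the standard library are available. Lean on these libraries where they do the work, as an engineer would, in place of code of your own. Each camera call takes 0.05 s, during which the arm holds its last target. There are 200 camera calls.

## Working session

There is one attempt and no reset: what is moved stays moved. The work goes in short steps, Python scripts to look and compute and a tool call to move; the robot and the scene stay as the last step left them, time stands still between calls to the robot, and variables do not carry over. Pictures are saved under pics/ and viewed, about 8 in all and at most 12, crops included, and the job is handed in when it is done.

Besides the shell and the picture viewer there is one more tool, called after ">>>" as name(argument=value, ...), one argument or row to a line, values as JSON. play_rows: Moves the arm, as the interface text tells. Its arguments: {"type":"object","properties":{"deltas":{"type":"array"},"squeeze":{"type":"number"}},"required":["deltas"]}

```bash
mkdir -p pics; cat > h.py <<'E'
import numpy as np, cv2
from bench import r
from scipy.spatial.transform import Rotation as R
def cam(name, o=None):
    m=r.camera_model(name); K=np.array(m["mtx"],float); D=np.array(m["D"],float)
    if "rvec" in m:
        Rc=R.from_rotvec(np.ravel(m["rvec"])).as_matrix(); t=np.ravel(m["tvec"])
        return K,D,Rc.T,-Rc.T@t
    T=np.eye(4); T[:3,:3]=R.from_rotvec(o["orientation"]).as_matrix(); T[:3,3]=o["tcp_pos"]
    W=T@np.array(m["T_tool_cam"]); return K,D,W[:3,:3],W[:3,3]
def grab(name,f=None):
    o=r.get_obs(); p,d=r.grab_frame(name); c=cam(name,o)
    np.savez('%s.npz'%name,p=p,d=d,K=c[0],D=c[1],R=c[2],t=c[3])
    if f: cv2.imwrite('pics/'+f,p[:,:,::-1])
    return p,d,c
def load(name):
    z=np.load('%s.npz'%name); return z['p'],z['d'],(z['K'],z['D'],z['R'],z['t'])
def rays(c,uv):
    n=cv2.undistortPoints(np.array(uv,float).reshape(-1,1,2),c[0],c[1]).reshape(-1,2)
    return np.c_[n,np.ones(len(n))]@c[2].T
def onz(c,uv,z):
    v=rays(c,uv); return c[3]+v*((z-c[3][2])/v[:,2])[:,None]
def cloud(d,c):
    vv,uu=np.mgrid[0:480,0:640]; uv=np.c_[uu.ravel(),vv.ravel()]
    P=c[3]+rays(c,uv)*d.ravel()[:,None]; P[d.ravel()==0]=np.nan
    return P.reshape(480,640,3)
E
python3 - <<'E'
from h import *
o=r.get_obs(); print(o, r.grip_point_offset)
for n in("scene","side","wrist"):
    p,d,c=grab(n,n+'0.png'); print(n,c[3],c[2][:,2],(d==0).mean())
E
```

```text
{'clock': 0.0, 'joints': array([ 1.20594758,  0.47783913,  0.02235651,  1.55645654, -0.01151364,
        1.10930387, -0.08309326]), 'qvel': array([ 8.62144491e-07,  3.86600472e-04,  8.03317359e-04,  3.94267164e-04,
        1.33147176e-03, -4.21918992e-04, -4.11029047e-04]), 'tau': array([-9.92884998e-04, -5.96445894e+01,  1.60778783e+00, -2.81196249e+01,
        1.24112071e-02,  9.38688027e-03,  3.48949072e-06]), 'tcp_pos': array([ 0.17123417, -0.65230025,  0.23029773]), 'orientation': array([-3.11391449e+00, -4.01968892e-01,  5.89388529e-04]), 'contact_force': array([-0.70743257,  0.30917089, -0.07470722]), 'moment': array([0.07427243, 0.04562939, 0.01634183]), 'grip_width': 0.08546369839387678} 0.0187
scene [ 1.58782005 -0.22043471  1.14406187] [-0.71922133  0.11711969 -0.68483842] 0.004029947916666667
side [-0.35090414  0.84194472  0.9138071 ] [ 0.59410056 -0.60025084 -0.53548431] 0.03247721354166667
wrist [ 0.23550859 -0.63710197  0.37263545] [-0.25352008 -0.06455815 -0.96517346] 0.008317057291666667
```

View pics/scene0.png

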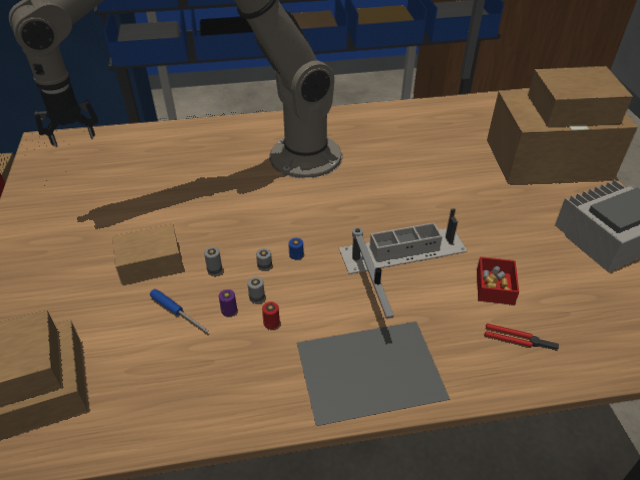

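View pics/side0.png

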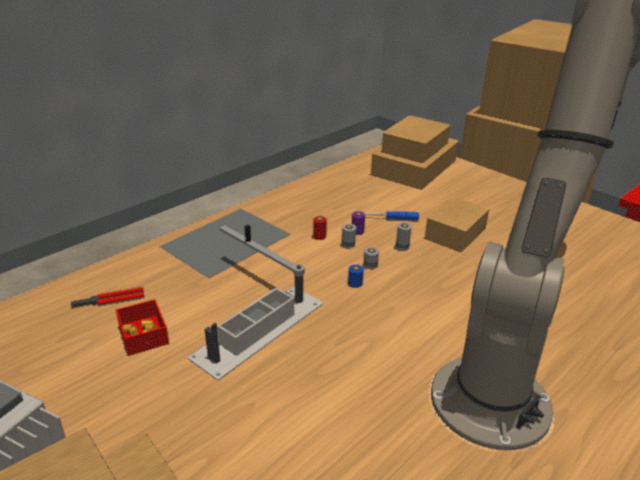

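Scene view: grey cartridges at about (213,260), (264,258) and (257,289). Look-alikes are blue (296,248), purple (228,302) and red (271,315). The carrier is at (405,245), the hinge at (357,245), the knob at (378,275) and the catch at (452,226). Bin is at (497,281), driver at (180,310), carton at (148,253). The side view agrees with this.

```bash
python3 - <<'E'
from h import *
from scipy import ndimage as nd
for n in("scene","side"):
    p,d,c=load(n); P=cloud(d,c); 
    hsv=cv2.cvtColor(p,cv2.COLOR_RGB2HSV)
    box=(P[...,0]>.25)&(P[...,0]<.95)&(P[...,1]>-.6)&(P[...,1]<.5)&(P[...,2]>.02)&(P[...,2]<.3)
    L,k=nd.label(box)
    for i in range(1,k+1):
        m=L==i
        if m.sum()<60: continue
        Q=P[m]; zt=np.percentile(Q[:,2],97); T=Q[Q[:,2]>zt-.006]
        vv,uu=np.where(m)
        print(n,i,m.sum(),'px',uu.mean().round(),vv.mean().round(),'ztop',zt.round(4),'topc',((T.min(0)+T.max(0))/2).round(4),'ext',np.ptp(Q,axis=0).round(3),'S',np.median(hsv[m][:,1]),'H',np.median(hsv[m][:,0]))
E
```

```text
scene 1 245 px 451.0 225.0 ztop 0.114 topc [0.4623 0.3354 0.1122] ext [0.04  0.017 0.094] S 9.0 H 15.0
scene 2 1724 px 405.0 240.0 ztop 0.0631 topc [0.487  0.2057 0.0627] ext [0.08  0.189 0.048] S 18.0 H 20.0
scene 3 2872 px 146.0 251.0 ztop 0.0766 topc [ 0.4163 -0.4855  0.0753] ext [0.148 0.176 0.06 ] S 115.0 H 16.0
scene 4 937 px 370.0 269.0 ztop 0.145 topc [0.6778 0.0743 0.1445] ext [0.302 0.037 0.129] S 9.0 H 23.0
scene 6 225 px 296.0 246.0 ztop 0.0557 topc [ 0.4562 -0.0928  0.0535] ext [0.043 0.04  0.037] S 170.0 H 110.0
scene 7 349 px 213.0 259.0 ztop 0.0782 topc [ 0.479  -0.3146  0.0778] ext [0.047 0.04  0.063] S 9.0 H 20.0
scene 8 239 px 263.0 257.0 ztop 0.055 topc [ 0.4831 -0.1817  0.0532] ext [0.048 0.039 0.037] S 9.0 H 20.0
scene 11 1154 px 497.0 278.0 ztop 0.0541 topc [0.6563 0.4013 0.0533] ext [0.14  0.121 0.039] S 185.0 H 1.0
scene 19 311 px 255.0 287.0 ztop 0.0664 topc [ 0.5924 -0.213   0.0647] ext [0.043 0.04  0.048] S 9.0 H 23.0
scene 24 244 px 165.0 300.0 ztop 0.0298 topc [ 0.5807 -0.4362  0.0285] ext [0.087 0.077 0.013] S 181.0 H 110.0
scene 25 334 px 227.0 300.0 z
[... 569 characters left out ...]
9 -0.1841  0.0609] ext [0.046 0.048 0.046] S 206.5 H 3.0
side 22 302 px 403.0 233.0 ztop 0.0742 topc [ 0.4771 -0.3156  0.0735] ext [0.045 0.045 0.058] S 18.0 H 16.0
side 23 1000 px 270.0 256.0 ztop 0.1364 topc [0.6744 0.0732 0.1383] ext [0.303 0.038 0.126] S 17.0 H 18.0
side 28 216 px 370.0 254.0 ztop 0.0509 topc [ 0.4803 -0.1825  0.0486] ext [0.041 0.041 0.032] S 18.0 H 17.0
side 29 236 px 355.0 272.0 ztop 0.0509 topc [ 0.4512 -0.0933  0.0487] ext [0.041 0.041 0.032] S 180.5 H 110.0
side 30 2656 px 249.0 321.0 ztop 0.0856 topc [0.4715 0.3345 0.0961] ext [0.078 0.236 0.093] S 27.0 H 18.0
side 31 1133 px 142.0 323.0 ztop 0.0501 topc [0.654  0.3982 0.0487] ext [0.14  0.118 0.033] S 223.0 H 2.0
```

```bash
cat >> h.py <<'E'
def go(pos,yaw,o=None):
    "tool-frame shift (mm) and turn to reach a tool-down pose, tool x at world yaw"
    o=o or r.get_obs(); A=R.from_rotvec(o["orientation"])
    x=np.array([np.cos(yaw),np.sin(yaw),0]); z=np.array([0,0,-1.]); B=R.from_matrix(np.c_[x,np.cross(z,x),z])
    return (A.inv().apply(np.array(pos)-o["tcp_pos"])*1000).round(1).tolist(),(A.inv()*B).as_rotvec().round(3).tolist()
E
python3 - <<'E'
from h import *
for n in("scene","side"):
    p,d,c=load(n); P=cloud(d,c)
    m=(P[...,0]>.4)&(P[...,0]<.6)&(P[...,1]>.09)&(P[...,1]<.32)&(P[...,2]>.05)&(P[...,2]<.068)
    print(cv2.minAreaRect((P[m][:,:2]*1000).astype(np.float32)))
    b=(P[...,0]>.4)&(P[...,0]<.9)&(P[...,1]>.02)&(P[...,1]<.13)&(P[...,2]>.09)&(P[...,2]<.12)
    print('bar',cv2.minAreaRect((P[b][:,:2]*1000).astype(np.float32)))
print(go([.5,-.25,.23],1.57)); print(go([.485,.206,.25],1.57))
E
```

```text
((486.380615234375, 205.15887451171875), (68.71829986572266, 185.8655548095703), 4.115558624267578)
bar ((632.7553100585938, 70.35221862792969), (302.59857177734375, 27.94485092163086), 1.8609192371368408)
((485.0649108886719, 203.01193237304688), (64.2896728515625, 190.55062866210938), 4.933255672454834)
bar ((631.8609619140625, 69.53215026855469), (303.3285217285156, 29.88877296447754), 1.6073647737503052)
([420.1, -305.8, 0.9], [-0.001, -0.001, -1.313])
([521.4, -750.6, -18.5], [-0.001, -0.001, -1.313])
```

>>> play_rows(
  deltas=[
    [85, [420, -306, -20], [0, 0, -1.393]],
    [85, [420, -306, -20], [0, 0, -1.393]],
    [85, [420, -306, -20], [0, 0, -1.393]],
    [85, [420, -306, -20], [0, 0, -1.393]],
    [85, [420, -306, -20], [0, 0, -1.393]],
    [85, [420, -306, -20], [0, 0, -1.393]],
    [85, [420, -306, -20], [0, 0, -1.393]],
    [85, [420, -306, -20], [0, 0, -1.393]],
  ],
)

```text
clock: 1.15
tcp_pos: [0.4878, -0.264, 0.2502]
orientation: [-2.127, -2.31, -0.001]
contact_force: [0.9, -1.2, 0.2]
grip_width: 0.085
```

```bash
python3 - <<'E'
from h import *
p,d,c=grab("wrist","wrist1.png"); o=r.get_obs(); print(o["clock"],o["tcp_pos"],o["qvel"].round(2))
P=cloud(d,c)
from scipy import ndimage as nd
L,k=nd.label((P[...,2]>.025)&(P[...,2]<.1))
for i in range(1,k+1):
    m=L==i
    if m.sum()<300: continue
    Q=P[m]; zt=np.percentile(Q[:,2],95); T=Q[abs(Q[:,2]-zt)<.004]; vv,uu=np.where(m)
    print(m.sum(),uu.mean().round(),vv.mean().round(),zt.round(4),cv2.minEnclosingCircle((T[:,:2]*1000).astype(np.float32)))
print(go([.485,.206,.25],1.65))
E
```

```text
1.2 [ 0.49397741 -0.25468185  0.25110327] [ 0.03 -0.02  0.    0.02 -0.04 -0.01  0.06]
1731 299.0 38.0 0.0494 ((454.9093322753906, -96.7567367553711), 19.547529220581055)
1286 319.0 139.0 0.0494 ((481.4227600097656, -186.67971801757812), 19.791439056396484)
1898 513.0 159.0 0.061 ((679.821533203125, -188.92726135253906), 20.10077667236328)
1551 424.0 179.0 0.0611 ((592.20703125, -216.96900939941406), 20.082563400268555)
1478 440.0 249.0 0.0611 ((622.1242065429688, -289.55609130859375), 20.085338592529297)
1465 306.0 267.0 0.0732 ((478.1897277832031, -319.6184387207031), 20.06614875793457)
5393 253.0 360.0 0.0707 ((425.3724365234375, -439.8509521484375), 53.46856689453125)
346 535.0 476.0 0.0373 ((822.320556640625, -608.260009765625), 27.221054077148438)
([459.4, 35.2, 3.7], [0.005, -0.005, 0.017])
```

View pics/wrist1.png

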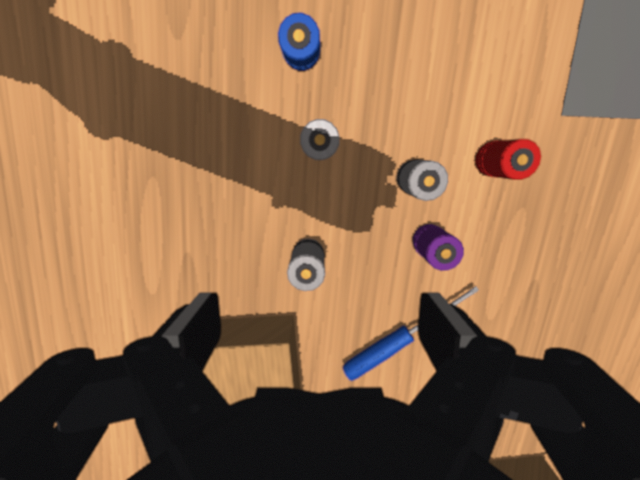

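Close wrist view: the grey steel cartridges are short (319,139), mid (424,179) and tall (306,267), with tops at 49, 61 and 73 mm, which match the given sizes. Blue (299,38), red (513,159) and purple (440,249) are look-alikes. Next I look into the pockets.

>>> play_rows(
  deltas=[
    [85, [230, 18, -10], [0, 0, 0.017]],
    [85, [459, 35, -10], [0, 0, 0.017]],
    [85, [459, 35, -10], [0, 0, 0.017]],
    [85, [459, 35, -10], [0, 0, 0.017]],
    [85, [459, 35, -10], [0, 0, 0.017]],
    [85, [459, 35, -10], [0, 0, 0.017]],
    [85, [459, 35, -10], [0, 0, 0.017]],
    [85, [459, 35, -10], [0, 0, 0.017]],
  ],
)

```text
clock: 2.2
tcp_pos: [0.4838, 0.209, 0.2639]
orientation: [-2.127, -2.31, -0.013]
contact_force: [1.0, -0.0, 1.0]
grip_width: 0.0849
```

>>> play_rows(
  deltas=[
    [85, [0, 0, 0], [0, 0, 0]],
    [85, [0, 0, 0], [0, 0, 0]],
  ],
)

```text
clock: 2.45
tcp_pos: [0.4838, 0.208, 0.2635]
orientation: [-2.128, -2.31, -0.011]
contact_force: [-0.5, -0.7, -0.2]
grip_width: 0.085
```

```bash
python3 - <<'E'
from h import *
p,d,c=grab("wrist","wrist2.png"); o=r.get_obs(); print(o["clock"],o["tcp_pos"],o["qvel"].round(3))
P=cloud(d,c)
m=(P[...,0]>.4)&(P[...,0]<.56)&(P[...,1]>.09)&(P[...,1]<.32)&(P[...,2]>.055)&(P[...,2]<.062)
(cx,cy),s,a=cv2.minAreaRect((P[m][:,:2]*1000).astype(np.float32)); print(cx,cy,s,a,np.median(P[m][:,2]))
if a>45:a-=90
a=np.deg2rad(a); X=np.array([np.cos(a),np.sin(a)]);Y=np.array([-X[1],X[0]]); q=P[...,:2]-np.array([cx,cy])/1000
u=q@X; v=q@Y
for k in(-1,0,1):
    mm=(abs(u)<.012)&(abs(v-.06*k)<.012)&(P[...,2]<.1); print(k+2,(np.array([cx,cy])/1000+Y*.06*k).round(4),mm.sum(),np.percentile(P[mm][:,2],[10,50,90]).round(4))
b=(P[...,2]>.096)&(P[...,2]<.106)&(P[...,1]<.12)&(u>-.05); print('bar',b.sum(),cv2.minAreaRect((P[b][:,:2]*1000).astype(np.float32)) if b.sum() else '')
k=(P[...,2]>.14)&(P[...,2]<.15); print('knob',k.sum(),(P[k].mean(0) if k.sum() else ''))
E
```

```text
2.5 [0.48405559 0.2073614  0.26354444] [ 0.011 -0.006  0.007  0.002 -0.001 -0.    -0.003]
485.9493408203125 200.9970245361328 (58.09138870239258, 184.29649353027344) 4.8826680183410645 0.05762841490110221
1 [0.4911 0.1412] 375 [0.0247 0.0257 0.0267]
2 [0.4859 0.201 ] 447 [0.0366 0.0377 0.0387]
3 [0.4808 0.2608] 459 [0.0127 0.0138 0.0148]
bar 2116 ((609.003662109375, 73.04954528808594), (250.7252655029297, 29.31937599182129), 6.077844142913818)
knob 0
```

View pics/wrist2.png

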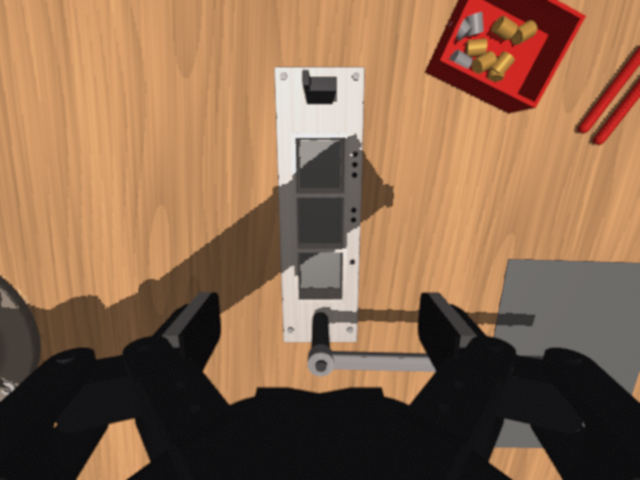

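Pocket view: pocket 1, the single-dot one, is at (320,275), pocket 2 at (320,220) and pocket 3 at (320,165). The hinge is at (320,362). Floors read 25.7, 37.7 and 13.8 mm above the bench, so depths are 32, 20 and 44 mm. That gives pocket 1 mid, pocket 2 short and pocket 3 tall.

```bash
python3 - <<'E'
from h import *
print(go([.592,-.215,.15],1.656),go([.592,-.215,.034],1.656))
E
```

```text
([-430.3, 73.0, 111.5], [0.005, -0.005, -0.004]) ([-430.9, 72.5, 227.5], [0.005, -0.005, -0.004])
```

>>> play_rows(
  deltas=[
    [60, [-60, 10, 0], [0.005, -0.005, -0.004]],
    [60, [-430, 73, 80], [0.005, -0.005, -0.004]],
    [60, [-430, 73, 80], [0.005, -0.005, -0.004]],
    [60, [-430, 73, 100], [0.005, -0.005, -0.004]],
    [60, [-430, 73, 110], [0.005, -0.005, -0.004]],
    [60, [-430, 73, 110], [0.005, -0.005, -0.004]],
    [60, [-430, 73, 110], [0.005, -0.005, -0.004]],
    [60, [-430, 73, 110], [0.005, -0.005, -0.004]],
  ],
)

```text
clock: 3.5
tcp_pos: [0.5895, -0.2224, 0.1493]
orientation: [-2.135, -2.302, 0.006]
contact_force: [-0.6, -0.1, -0.7]
grip_width: 0.0601
```

>>> play_rows(
  deltas=[
    [60, [0, 0, 0], [0, 0, 0]],
    [60, [0, 0, 0], [0, 0, 0]],
  ],
)

```text
clock: 3.75
tcp_pos: [0.5891, -0.2218, 0.1497]
orientation: [-2.135, -2.302, 0.006]
contact_force: [0.1, 0.2, -0.3]
grip_width: 0.0598
```

```bash
python3 - <<'E'
from h import *
o=r.get_obs(); print(o["tcp_pos"],o["qvel"].round(3)); print(go([.592,-.215,.034],1.656))
p,d,c=grab("wrist"); P=cloud(d,c); m=(abs(P[...,0]-.592)<.03)&(abs(P[...,1]+.215)<.03)&(P[...,2]>.055)&(P[...,2]<.07)
print(m.sum(),cv2.minEnclosingCircle((P[m][:,:2]*1000).astype(np.float32)),np.median(P[m][:,2]))
E
```

```text
[ 0.58906949 -0.22179198  0.14966988] [-0.019 -0.01  -0.022 -0.001 -0.003 -0.004  0.002]
([6.7, 3.9, 115.6], [-0.004, 0.001, -0.01])
2274 ((592.5396728515625, -217.12196350097656), 20.019948959350586) 0.059830038575450994
```

>>> play_rows(
  deltas=[
    [60, [6, 4, 40], [-0.004, 0.001, -0.01]],
    [60, [6, 4, 80], [-0.004, 0.001, -0.01]],
    [60, [6, 4, 115], [-0.004, 0.001, -0.01]],
    [60, [6, 4, 115], [-0.004, 0.001, -0.01]],
    [60, [6, 4, 115], [-0.004, 0.001, -0.01]],
  ],
)

```text
clock: 4.42
tcp_pos: [0.5939, -0.214, 0.0368]
orientation: [2.12, 2.315, 0.003]
contact_force: [0.4, 0.1, 1.1]
grip_width: 0.0602
```

```bash
python3 - <<'E'
from h import *
o=r.get_obs(); print(o["tcp_pos"],o["qvel"].round(3)); print(go([.592,-.216,.034],1.656))
E
```

```text
[ 0.59392803 -0.21395973  0.03683446] [ 0.008 -0.013 -0.    -0.013  0.002 -0.003 -0.001]
([-1.9, -2.1, 2.8], [0.003, 0.0, 0.003])
```

>>> play_rows(
  deltas=[
    [60, [-2, -2, 3], [0.003, 0, 0.003]],
    [40, [-2, -2, 3], [0.003, 0, 0.003]],
    [30, [-2, -2, 3], [0.003, 0, 0.003]],
    [30, [-2, -2, 3], [0.003, 0, 0.003]],
    [30, [-2, -2, 3], [0.003, 0, 0.003]],
    [30, [-2, -2, 3], [0.003, 0, 0.003]],
  ],
  squeeze=60,
)

```text
clock: 5.18
tcp_pos: [0.5928, -0.2165, 0.0354]
orientation: [2.124, 2.312, -0.0]
contact_force: [-1.8, 0.4, 7.2]
grip_width: 0.0381
```

```bash
python3 - <<'E'
from h import *
o=r.get_obs(); print(o["tcp_pos"],o["grip_width"],o["qvel"].round(3)); print(go([.592,-.216,.175],1.656),go([.491,.1434,.175],1.656))
E
```

```text
[ 0.59276921 -0.21649285  0.03537644] 0.038114292538239024 [ 0.001  0.     0.    -0.    -0.001 -0.     0.001]
([0.4, -0.6, -139.6], [0.001, 0.001, -0.001]) ([367.0, -70.8, -140.2], [0.001, 0.001, -0.001])
```

>>> play_rows(
  deltas=[
    [30, [0, 0, -50], [0, 0, 0]],
    [30, [0, 0, -100], [0, 0, 0]],
    [30, [40, -8, -140], [0, 0, 0]],
    [30, [100, -20, -140], [0, 0, 0]],
    [30, [160, -31, -140], [0, 0, 0]],
    [30, [220, -43, -140], [0, 0, 0]],
    [30, [280, -54, -140], [0, 0, 0]],
    [30, [330, -64, -140], [0, 0, 0]],
  ],
)

```text
clock: 6.18
tcp_pos: [0.4997, 0.1093, 0.175]
orientation: [2.123, 2.313, -0.0]
contact_force: [0.9, 0.1, -4.3]
grip_width: 0.0381
```

```bash
python3 - <<'E'
from h import *
o=r.get_obs(); print(o["tcp_pos"],o["grip_width"],o["contact_force"].round(1)); print(go([.491,.1434,.145],1.656))
E
```

```text
[0.49966927 0.10926185 0.17502539] 0.03813718628681099 [ 0.9  0.1 -4.3]
([34.8, -5.7, 30.0], [0.001, 0.001, 0.001])
```

>>> play_rows(
  deltas=[
    [30, [35, -6, 0], [0, 0, 0]],
    [30, [35, -6, 30], [0, 0, 0]],
    [30, [35, -6, 65], [0, 0, 0]],
    [30, [35, -6, 65], [0, 0, 0]],
    [30, [35, -6, 65], [0, 0, 0]],
    [30, [35, -6, 65], [0, 0, 0]],
  ],
)

```text
clock: 6.92
tcp_pos: [0.4918, 0.1438, 0.1114]
orientation: [2.122, 2.312, 0.003]
contact_force: [0.4, -0.2, -3.1]
grip_width: 0.0382
```

```bash
python3 - <<'E'
from h import *
o=r.get_obs(); print(o["tcp_pos"],o["grip_width"],o["contact_force"].round(1)); print(go([.491,.1434,.0614],1.656))
p,d,c=grab("wrist","w3.png"); P=cloud(d,c)
m=(P[...,0]>.4)&(P[...,0]<.56)&(P[...,1]>.16)&(P[...,1]<.32)&(P[...,2]>.054)&(P[...,2]<.062); print(cv2.minAreaRect((P[m][:,:2]*1000).astype(np.float32)))
for s in(0,-.6,.6):
  pass
q=np.c_[(P[...,0]-.4858),(P[...,1]-.2032)].reshape(480,640,2) if 0 else None
X=np.array([.9964,.085]);Y=np.array([-.085,.9964]); q=P[...,:2]-[.4858,.2032]; u=q@X; v=q@Y
mm=m&(v>-.02)&(v<.09); print('x edges',np.percentile(u[mm],[.5,99.5]).round(4),'y edge',np.percentile(v[m],99.5))
E
```

```text
[0.49175049 0.14380356 0.11142489] 0.03815268815546342 [ 0.4 -0.2 -3.1]
([-0.3, -1.0, 50.0], [0.004, 0.001, 0.0])
((484.4814453125, 221.31820678710938), (58.48845291137695, 127.12469482421875), 4.660765647888184)
x edges [-0.0287  0.0292] y edge 0.08019355709439745
```

View pics/w3.png

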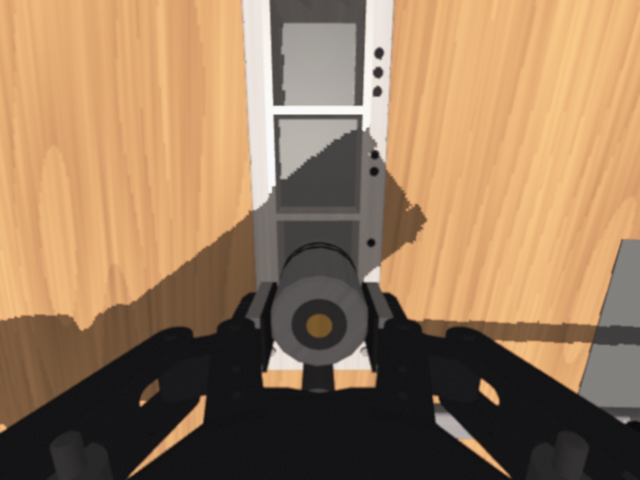

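The wrist picture shows the cartridge upright in the jaws at (320,320), its foot centred between the carrier's side rims, over pocket 1 beside the single dot (371,242). Lowering it.

>>> play_rows(
  deltas=[
    [30, [0, -1, 15], [0.004, 0, 0]],
    [30, [0, -1, 30], [0.004, 0, 0]],
    [30, [0, -1, 40], [0.004, 0, 0]],
    [30, [0, -1, 45], [0.004, 0, 0]],
    [30, [0, -1, 48], [0.004, 0, 0]],
    [30, [0, -1, 48], [0.004, 0, 0]],
  ],
)

```text
clock: 7.72
tcp_pos: [0.4909, 0.1437, 0.0632]
orientation: [2.124, 2.314, -0.002]
contact_force: [0.5, 0.6, -3.1]
grip_width: 0.0382
```

```bash
python3 - <<'E'
from h import *
o=r.get_obs(); print(o["tcp_pos"],o["grip_width"],o["contact_force"].round(1)); print(go([.491,.1434,.0614],1.656))
E
```

```text
[0.49089686 0.1436777  0.06323766] 0.03820920068048856 [ 0.5  0.6 -3.1]
([-0.3, 0.1, 1.8], [-0.0, 0.001, 0.0])
```

>>> play_rows(
  deltas=[
    [30, [0, 0, 1], [0, 0, 0]],
    [30, [0, 0, 2], [0, 0, 0]],
    [30, [0, 0, 3], [0, 0, 0]],
    [30, [0, 0, 3], [0, 0, 0]],
  ],
)

```text
clock: 8.22
tcp_pos: [0.4912, 0.1437, 0.0614]
orientation: [2.123, 2.313, -0.002]
contact_force: [-4.0, -0.9, 8.1]
grip_width: 0.0383
```

Contact force went from -3 N to +8 N at the predicted height of 61.4 mm, so it is on the floor. Release.

>>> play_rows(
  deltas=[
    [45, [0, 0, 0], [0, 0, 0]],
    [70, [0, 0, 0], [0, 0, 0]],
    [70, [0, 0, 0], [0, 0, 0]],
    [70, [0, 0, 0], [0, 0, 0]],
    [70, [0, 0, -40], [0, 0, 0]],
    [70, [0, 0, -90], [0, 0, 0]],
    [70, [0, 0, -90], [0, 0, 0]],
  ],
)

```text
clock: 9.1
tcp_pos: [0.4935, 0.1451, 0.1548]
orientation: [2.121, 2.31, 0.008]
contact_force: [0.4, -0.9, -0.6]
grip_width: 0.0704
```

```bash
python3 - <<'E'
from h import *
p,d,c=grab("wrist"); P=cloud(d,c); m=(abs(P[...,0]-.491)<.028)&(abs(P[...,1]-.1434)<.028)&(P[...,2]>.07)&(P[...,2]<.1)
o=r.get_obs(); print(o["tcp_pos"])
print(m.sum(),cv2.minEnclosingCircle((P[m][:,:2]*1000).astype(np.float32)),np.percentile(P[m][:,2],[5,50,95]))
print(go([.4815,-.185,.16],1.656))
E
```

```text
[0.4922355  0.14421892 0.15284624]
2801 ((491.0849609375, 143.2677764892578), 20.107606887817383) [0.0800226  0.0857646  0.08718247]
([-327.1, -38.7, -6.8], [0.004, 0.002, -0.0])
```

>>> play_rows(
  deltas=[
    [60, [-60, -7, -5], [0, 0, 0]],
    [60, [-120, -14, -5], [0, 0, 0]],
    [60, [-180, -21, -5], [0, 0, 0]],
    [60, [-240, -29, 10], [0, 0, 0]],
    [60, [-300, -36, 30], [0, 0, 0]],
    [60, [-326, -39, 50], [0, 0, 0]],
    [60, [-326, -39, 70], [0, 0, 0]],
    [60, [-326, -39, 70], [0, 0, 0]],
  ],
)

```text
clock: 10.15
tcp_pos: [0.4792, -0.1836, 0.0808]
orientation: [-2.125, -2.313, -0.0]
contact_force: [-0.8, -0.4, -0.2]
grip_width: 0.0597
```

```bash
python3 - <<'E'
from h import *
o=r.get_obs(); print(o["tcp_pos"],o["qvel"].round(3)); print(go([.4815,-.185,.023],1.656))
p,d,c=grab("wrist"); P=cloud(d,c); m=(abs(P[...,0]-.4815)<.03)&(abs(P[...,1]+.185)<.03)&(P[...,2]>.044)&(P[...,2]<.06)
print(m.sum(),cv2.minEnclosingCircle((P[m][:,:2]*1000).astype(np.float32)),np.median(P[m][:,2]))
E
```

```text
[ 0.47923176 -0.18360211  0.08076665] [-0.007 -0.037 -0.025 -0.025 -0.014  0.02   0.01 ]
([-1.6, 2.2, 57.8], [-0.001, -0.001, -0.0])
3626 ((481.7753601074219, -186.6310577392578), 20.126483917236328) 0.04781889438225889
```

>>> play_rows(
  deltas=[
    [60, [-2, 2, 25], [0, 0, 0]],
    [60, [-2, 2, 50], [0, 0, 0]],
    [60, [-2, 2, 57], [0, 0, 0]],
    [60, [-2, 2, 57], [0, 0, 0]],
    [60, [-2, 2, 57], [0, 0, 0]],
  ],
)

```text
clock: 10.82
tcp_pos: [0.4833, -0.1851, 0.026]
orientation: [2.122, 2.313, 0.003]
contact_force: [0.0, -0.1, 0.4]
grip_width: 0.0597
```

```bash
python3 - <<'E'
from h import *
o=r.get_obs(); print(o["tcp_pos"],o["qvel"].round(3)); print(go([.4815,-.1855,.023],1.656))
E
```

```text
[ 0.48333202 -0.18514329  0.02598351] [ 0.003 -0.004  0.     0.     0.002 -0.003 -0.002]
([-0.2, -1.9, 3.0], [0.003, 0.001, 0.001])
```

>>> play_rows(
  deltas=[
    [60, [0, -2, 3], [0.003, 0, 0]],
    [40, [0, -2, 3], [0.003, 0, 0]],
    [30, [0, -2, 3], [0.003, 0, 0]],
    [30, [0, -2, 3], [0.003, 0, 0]],
    [30, [0, -2, 3], [0.003, 0, 0]],
    [30, [0, -2, 3], [0.003, 0, 0]],
  ],
  squeeze=60,
)

```text
clock: 11.58
tcp_pos: [0.4815, -0.1854, 0.0236]
orientation: [2.123, 2.314, -0.001]
contact_force: [-1.8, -0.5, 5.3]
grip_width: 0.0379
```

```bash
python3 - <<'E'
from h import *
o=r.get_obs(); print(o["tcp_pos"],o["grip_width"]); print(go([.4858,.2035,.165],1.656))
E
```

```text
[ 0.48153074 -0.18544386  0.02359954] 0.03789604941264176
([387.0, 37.6, -141.8], [-0.0, 0.001, 0.001])
```

>>> play_rows(
  deltas=[
    [30, [0, 0, -60], [0, 0, 0]],
    [30, [10, 1, -120], [0, 0, 0]],
    [30, [60, 6, -142], [0, 0, 0]],
    [30, [120, 12, -142], [0, 0, 0]],
    [30, [180, 18, -142], [0, 0, 0]],
    [30, [240, 24, -142], [0, 0, 0]],
    [30, [300, 29, -142], [0, 0, 0]],
    [30, [350, 34, -142], [0, 0, 0]],
  ],
)

```text
clock: 12.58
tcp_pos: [0.4847, 0.1686, 0.1653]
orientation: [2.122, 2.316, -0.001]
contact_force: [1.9, -0.1, -2.3]
grip_width: 0.038
```

```bash
python3 - <<'E'
from h import *
o=r.get_obs(); print(o["tcp_pos"],o["grip_width"]); print(go([.4858,.2035,.1],1.656))
E
```

```text
[0.48468681 0.16861211 0.1652656 ] 0.03800578670872307
([34.7, 4.2, 65.2], [-0.0, 0.001, 0.002])
```

>>> play_rows(
  deltas=[
    [30, [35, 4, 0], [0, 0, 0.002]],
    [30, [35, 4, 20], [0, 0, 0.002]],
    [30, [35, 4, 65], [0, 0, 0.002]],
    [30, [35, 4, 65], [0, 0, 0.002]],
    [30, [35, 4, 65], [0, 0, 0.002]],
    [30, [35, 4, 65], [0, 0, 0.002]],
  ],
)

```text
clock: 13.32
tcp_pos: [0.4867, 0.2042, 0.1019]
orientation: [2.124, 2.312, 0.003]
contact_force: [-0.3, -1.1, -1.3]
grip_width: 0.0383
```

```bash
python3 - <<'E'
from h import *
o=r.get_obs(); print(o["tcp_pos"],o["grip_width"],o["contact_force"]); print(go([.4858,.2035,.0616],1.656))
E
```

```text
[0.48670616 0.20422136 0.10189487] 0.038325941094843156 [-0.29908363 -1.05881262 -1.32546486]
([-0.6, -1.1, 40.3], [0.003, 0.0, -0.001])
```

>>> play_rows(
  deltas=[
    [30, [0, -1, 15], [0.003, 0, 0]],
    [30, [0, -1, 28], [0.003, 0, 0]],
    [30, [0, -1, 35], [0.003, 0, 0]],
    [30, [0, -1, 38], [0.003, 0, 0]],
    [30, [0, -1, 38], [0.003, 0, 0]],
  ],
)

```text
clock: 13.95
tcp_pos: [0.4857, 0.2043, 0.0637]
orientation: [-2.125, -2.313, 0.001]
contact_force: [-0.7, -0.3, -2.2]
grip_width: 0.0382
```

>>> play_rows(
  deltas=[
    [30, [0, 0, 1], [0, 0, 0]],
    [30, [0, 0, 2], [0, 0, 0]],
    [30, [0, 0, 2], [0, 0, 0]],
  ],
)

```text
clock: 14.32
tcp_pos: [0.4857, 0.2042, 0.0617]
orientation: [-2.125, -2.313, 0.001]
contact_force: [0.0, -0.9, -2.7]
grip_width: 0.0381
```

>>> play_rows(
  deltas=[
    [30, [0, 0, 1], [0, 0, 0]],
    [30, [0, 0, 1.5], [0, 0, 0]],
    [30, [0, 0, 1.5], [0, 0, 0]],
  ],
)

```text
clock: 14.7
tcp_pos: [0.4859, 0.2043, 0.0616]
orientation: [2.125, 2.313, -0.001]
contact_force: [-3.8, -2.2, 12.8]
grip_width: 0.0379
```

On the floor (+13 N). Release.

>>> play_rows(
  deltas=[
    [45, [0, 0, 0], [0, 0, 0]],
    [70, [0, 0, 0], [0, 0, 0]],
    [70, [0, 0, 0], [0, 0, 0]],
    [70, [0, 0, 0], [0, 0, 0]],
    [70, [0, 0, -40], [0, 0, 0]],
    [70, [0, 0, -95], [0, 0, 0]],
    [70, [0, 0, -95], [0, 0, 0]],
  ],
)

```text
clock: 15.58
tcp_pos: [0.4883, 0.2061, 0.1605]
orientation: [2.123, 2.31, 0.01]
contact_force: [-0.7, 0.2, 0.1]
grip_width: 0.07
```

```bash
python3 - <<'E'
from h import *
p,d,c=grab("wrist"); P=cloud(d,c); m=(abs(P[...,0]-.4858)<.028)&(abs(P[...,1]-.2035)<.028)&(P[...,2]>.07)&(P[...,2]<.1)
o=r.get_obs(); print(o["tcp_pos"])
print(m.sum(),cv2.minEnclosingCircle((P[m][:,:2]*1000).astype(np.float32)),np.percentile(P[m][:,2],[5,50,95]))
print(go([.478,-.318,.11],1.656))
E
```

```text
[0.48703534 0.2049217  0.15822297]
2676 ((485.87261962890625, 203.24468994140625), 20.093687057495117) [0.07983279 0.08579331 0.08724275]
([-520.3, -53.3, 48.1], [0.004, 0.0, -0.001])
```

>>> play_rows(
  deltas=[
    [60, [-62, -6, -5], [0, 0, 0]],
    [60, [-124, -13, -5], [0, 0, 0]],
    [60, [-186, -19, -5], [0, 0, 0]],
    [60, [-248, -25, -5], [0, 0, 0]],
    [60, [-310, -32, -5], [0, 0, 0]],
    [60, [-372, -38, 10], [0, 0, 0]],
    [60, [-434, -45, 20], [0, 0, 0]],
    [60, [-496, -51, 30], [0, 0, 0]],
  ],
)

```text
clock: 16.62
tcp_pos: [0.4769, -0.2924, 0.1267]
orientation: [2.125, 2.313, 0.003]
contact_force: [0.5, -0.5, 0.1]
grip_width: 0.0599
```

>>> play_rows(
  deltas=[
    [60, [-18, -2, 8], [0, 0, 0]],
    [60, [-18, -2, 8], [0, 0, 0]],
    [60, [-18, -2, 8], [0, 0, 0]],
  ],
)

```text
clock: 17.0
tcp_pos: [0.4768, -0.308, 0.1184]
orientation: [-2.122, -2.316, -0.004]
contact_force: [0.6, 0.5, -0.0]
grip_width: 0.0598
```

```bash
python3 - <<'E'
from h import *
o=r.get_obs(); print(o["tcp_pos"],o["qvel"].round(3)); print(go([.478,-.318,.047],1.656))
p,d,c=grab("wrist"); P=cloud(d,c); m=(abs(P[...,0]-.478)<.03)&(abs(P[...,1]+.318)<.03)&(P[...,2]>.067)&(P[...,2]<.08)
print(m.sum(),cv2.minEnclosingCircle((P[m][:,:2]*1000).astype(np.float32)),np.median(P[m][:,2]))
E
```

```text
[ 0.47677834 -0.30796325  0.11836875] [-0.009 -0.015 -0.008 -0.005  0.001  0.003  0.002]
([-10.3, 0.2, 71.3], [0.001, -0.003, 0.002])
3120 ((478.6965026855469, -319.8148193359375), 20.15822410583496) 0.07181823907738982
```

>>> play_rows(
  deltas=[
    [60, [-11, 1, 20], [0, 0, 0]],
    [60, [-11, 1, 45], [0, 0, 0]],
    [60, [-11, 1, 71], [0, 0, 0]],
    [60, [-11, 1, 71], [0, 0, 0]],
    [60, [-11, 1, 71], [0, 0, 0]],
  ],
)

```text
clock: 17.68
tcp_pos: [0.4797, -0.3184, 0.0481]
orientation: [2.12, 2.318, 0.005]
contact_force: [-0.5, -0.4, 0.3]
grip_width: 0.0599
```

```bash
python3 - <<'E'
from h import *
o=r.get_obs(); print(o["tcp_pos"],o["qvel"].round(3)); print(go([.4785,-.319,.047],1.656))
E
```

```text
[ 0.47974403 -0.3184241   0.04810929] [ 0.006 -0.017 -0.004 -0.009 -0.001  0.    -0.002]
([-0.5, -1.3, 1.1], [0.002, -0.002, 0.004])
```

>>> play_rows(
  deltas=[
    [60, [0, -1, 1], [0.002, -0.002, 0.004]],
    [40, [0, -1, 1], [0.002, -0.002, 0.004]],
    [30, [0, -1, 1], [0.002, -0.002, 0.004]],
    [30, [0, -1, 1], [0.002, -0.002, 0.004]],
    [30, [0, -1, 1], [0.002, -0.002, 0.004]],
    [30, [0, -1, 1], [0.002, -0.002, 0.004]],
  ],
  squeeze=60,
)

```text
clock: 18.42
tcp_pos: [0.4791, -0.3188, 0.0482]
orientation: [2.124, 2.312, 0.0]
contact_force: [-2.0, 1.5, 6.6]
grip_width: 0.0379
```

```bash
python3 - <<'E'
from h import *
o=r.get_obs(); print(o["tcp_pos"],o["grip_width"]); print(go([.4807,.263,.185],1.656))
E
```

```text
[ 0.4790644  -0.31882397  0.04822379] 0.037883906289643464
([579.4, 51.0, -137.4], [0.001, 0.001, -0.0])
```

>>> play_rows(
  deltas=[
    [30, [0, 0, -60], [0, 0, 0]],
    [30, [10, 1, -115], [0, 0, 0]],
    [30, [60, 5, -137], [0, 0, 0]],
    [30, [120, 11, -137], [0, 0, 0]],
    [30, [180, 16, -137], [0, 0, 0]],
    [30, [240, 21, -137], [0, 0, 0]],
    [30, [300, 26, -137], [0, 0, 0]],
    [30, [360, 32, -137], [0, 0, 0]],
  ],
)

```text
clock: 19.42
tcp_pos: [0.4796, 0.0443, 0.1849]
orientation: [2.124, 2.312, -0.001]
contact_force: [1.2, 0.3, -2.8]
grip_width: 0.0381
```

>>> play_rows(
  deltas=[
    [30, [60, 5, 0], [0, 0, 0]],
    [30, [120, 11, 0], [0, 0, 0]],
    [30, [180, 16, 0], [0, 0, 0]],
    [30, [210, 19, 0], [0, 0, 0]],
    [30, [210, 19, 0], [0, 0, 0]],
  ],
)

```text
clock: 20.05
tcp_pos: [0.4797, 0.2582, 0.1846]
orientation: [2.119, 2.318, 0.001]
contact_force: [0.1, -0.0, -3.2]
grip_width: 0.0381
```

```bash
python3 - <<'E'
from h import *
o=r.get_obs(); print(o["tcp_pos"],o["grip_width"]); print(go([.4807,.2632,.115],1.656))
E
```

```text
[0.47969017 0.25820565 0.18461718] 0.03805748989542978
([4.9, 1.4, 69.6], [0.001, 0.0, 0.004])
```

>>> play_rows(
  deltas=[
    [30, [5, 1, 20], [0, 0, 0.004]],
    [30, [5, 1, 45], [0, 0, 0.004]],
    [30, [5, 1, 68], [0, 0, 0.004]],
    [30, [5, 1, 68], [0, 0, 0.004]],
    [30, [5, 1, 68], [0, 0, 0.004]],
  ],
)

```text
clock: 20.68
tcp_pos: [0.4805, 0.2628, 0.1167]
orientation: [2.125, 2.313, 0.001]
contact_force: [0.3, 0.5, -2.2]
grip_width: 0.038
```

```bash
python3 - <<'E'
from h import *
o=r.get_obs(); print(o["tcp_pos"],o["grip_width"]); print(go([.4807,.2632,.0622],1.656))
E
```

```text
[0.48052208 0.26282721 0.11670329] 0.038016000832590074
([0.4, 0.2, 54.5], [0.001, 0.0, -0.001])
```

>>> play_rows(
  deltas=[
    [30, [0, 0, 15], [0, 0, 0]],
    [30, [0, 0, 30], [0, 0, 0]],
    [30, [0, 0, 42], [0, 0, 0]],
    [30, [0, 0, 49], [0, 0, 0]],
    [30, [0, 0, 52], [0, 0, 0]],
    [30, [0, 0, 52], [0, 0, 0]],
  ],
)

```text
clock: 21.42
tcp_pos: [0.4806, 0.263, 0.0647]
orientation: [2.125, 2.313, 0.001]
contact_force: [0.2, 0.9, -3.1]
grip_width: 0.0379
```

>>> play_rows(
  deltas=[
    [30, [0, 0, 1], [0, 0, 0]],
    [30, [0, 0, 2], [0, 0, 0]],
    [30, [0, 0, 3], [0, 0, 0]],
    [30, [0, 0, 3], [0, 0, 0]],
  ],
)

```text
clock: 21.92
tcp_pos: [0.4808, 0.2632, 0.0622]
orientation: [2.125, 2.313, 0.002]
contact_force: [-1.2, -0.2, 3.4]
grip_width: 0.0378
```

On the floor (-3 N to +3 N at the predicted 62.2 mm). Release and rise.

>>> play_rows(
  deltas=[
    [45, [0, 0, 0], [0, 0, 0]],
    [70, [0, 0, 0], [0, 0, 0]],
    [70, [0, 0, 0], [0, 0, 0]],
    [70, [0, 0, 0], [0, 0, 0]],
    [70, [0, 0, -40], [0, 0, 0]],
    [70, [0, 0, -95], [0, 0, 0]],
    [70, [0, 0, -145], [0, 0, 0]],
    [70, [0, 0, -145], [0, 0, 0]],
  ],
)

```text
clock: 22.92
tcp_pos: [0.4825, 0.265, 0.2114]
orientation: [2.123, 2.31, 0.013]
contact_force: [-0.9, 0.3, -0.3]
grip_width: 0.0704
```

```bash
python3 - <<'E'
from h import *
o=r.get_obs(); print(o["tcp_pos"])
p,d,c=grab("wrist"); P=cloud(d,c); m=(abs(P[...,0]-.4807)<.028)&(abs(P[...,1]-.263)<.028)&(P[...,2]>.07)&(P[...,2]<.1)
print(m.sum(),cv2.minEnclosingCircle((P[m][:,:2]*1000).astype(np.float32)),np.percentile(P[m][:,2],[5,50,95]))
for n in("scene","side"):
    p,d,c=grab(n,n+"4.png"); P=cloud(d,c)
    k=(P[...,2]>.115)&(P[...,2]<.16)&(P[...,0]>.6)&(P[...,0]<.75)&(abs(P[...,1]-.08)<.05); print(n,k.sum(),P[k].mean(0),P[k].min(0),P[k].max(0))
    b=(P[...,2]>.092)&(P[...,2]<.11)&(P[...,0]>.52)&(P[...,0]<.85)&(abs(P[...,1]-.08)<.05); s=np.polyfit(P[b][:,0],P[b][:,1],1); print('bar',s,np.polyval(s,.49), P[b].max(0))
    c2=(P[...,2]>.08)&(P[...,2]<.14)&(abs(P[...,0]-.465)<.05)&(abs(P[...,1]-.335)<.03);print('catch',P[c2].min(0),P[c2].max(0))
    h=(P[...,2]>.102)&(P[...,2]<.118)&(abs(P[...,0]-.49)<.03)&(abs(P[...,1]-.07)<.03);print('hub',h.sum(),(P[h].max(0)+P[h].min(0))/2)
E
```

```text
[0.48252176 0.26495771 0.21135728]
1803 ((480.197998046875, 262.0931701660156), 19.970844268798828) [0.08218954 0.08578848 0.08725065]
scene 85 [0.68030359 0.07353977 0.13562079] [0.66703177 0.06663075 0.11529751] [0.68632075 0.08102237 0.15182729]
bar [0.04544467 0.04243418] 0.06470207090822057 [0.78416316 0.08893873 0.10998026]
catch [0.4560178  0.32880605 0.0806412 ] [0.49144206 0.34351498 0.1171246 ]
hub 89 [0.50034947 0.06632229 0.10803134]
side 22 [0.67262473 0.07198089 0.14116838] [0.66662113 0.06436866 0.13110666] [0.68109287 0.07713868 0.14729241]
bar [0.04881742 0.04214193] 0.06606246540131266 [0.69840321 0.08342349 0.10467938]
catch [0.45508119 0.32709265 0.08006038] [0.49040284 0.34229151 0.11272612]
hub 72 [0.50051327 0.06363656 0.1066708 ]
```

```bash
python3 - <<'E'
from h import *
print(go([.677,.0735,.2],.0475), r.get_obs()["joints"].round(2))
E
```

```text
([-204.9, 180.2, 6.6], [0.001, 0.001, 1.608]) [-0.01  0.39 -0.75  1.85  0.31  1.02 -0.81]
```

View pics/scene4.png

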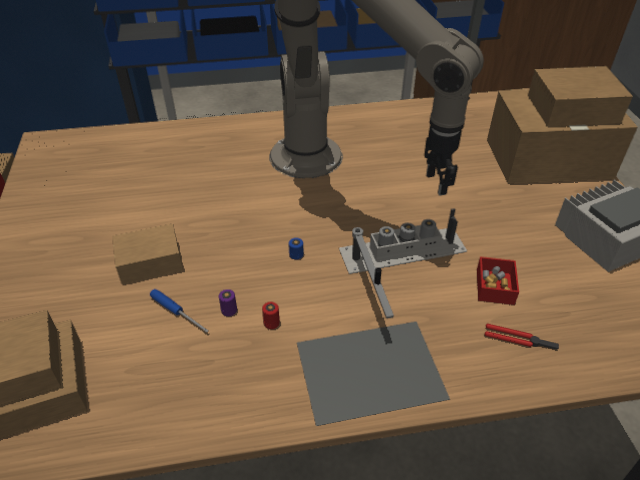

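The scene shows all three cartridges in the pockets at (387,232), (408,230) and (428,227), with level tops. The bar knob is still at (378,275). Now the knob.

>>> play_rows(
  deltas=[
    [60, [-25, 22, 0], [0, 0, 0.18]],
    [60, [-50, 44, 0], [0, 0, 0.36]],
    [60, [-75, 66, 0], [0, 0, 0.54]],
    [60, [-100, 88, 0], [0, 0, 0.72]],
    [60, [-125, 110, 0], [0, 0, 0.9]],
    [60, [-150, 132, 0], [0, 0, 1.08]],
    [60, [-175, 154, 0], [0, 0, 1.26]],
    [60, [-200, 176, 0], [0, 0, 1.44]],
  ],
)

```text
clock: 24.08
tcp_pos: [0.672, 0.077, 0.2042]
orientation: [3.123, 0.328, -0.005]
contact_force: [-0.0, -0.8, 0.1]
grip_width: 0.0602
```

```bash
python3 - <<'E'
from h import *
o=r.get_obs(); print(o["tcp_pos"],o["joints"].round(2)); print(go([.677,.0735,.2],.0475))
E
```

```text
[0.67203382 0.07700168 0.20419771] [ 0.03  0.53 -0.34  1.56  0.19  1.09 -1.72]
([4.1, 4.5, 4.2], [0.002, 0.003, 0.162])
```

>>> play_rows(
  deltas=[
    [60, [4, 4, 0], [0, 0, 0.162]],
    [60, [4, 4, 0], [0, 0, 0.162]],
    [60, [4, 4, 0], [0, 0, 0.162]],
  ],
)

```text
clock: 24.45
tcp_pos: [0.6758, 0.0747, 0.203]
orientation: [3.139, 0.081, -0.008]
contact_force: [-0.1, 0.6, -0.3]
grip_width: 0.06
```

```bash
python3 - <<'E'
from h import *
o=r.get_obs(); print(o["tcp_pos"]); print(go([.677,.0735,.113],.0475))
p,d,c=grab("wrist","w5.png"); P=cloud(d,c); m=(P[...,2]>.135)&(P[...,2]<.155)&(abs(P[...,0]-.677)<.025)&(abs(P[...,1]-.0735)<.025)
print(m.sum(),cv2.minEnclosingCircle((P[m][:,:2]*1000).astype(np.float32)),np.median(P[m][:,2]))
E
```

```text
[0.67582883 0.07473737 0.20300745]
([1.6, 1.1, 90.0], [0.002, 0.005, 0.004])
518 ((678.2203979492188, 70.6417236328125), 7.992671966552734) 0.14441773293557703
```

View pics/w5.png

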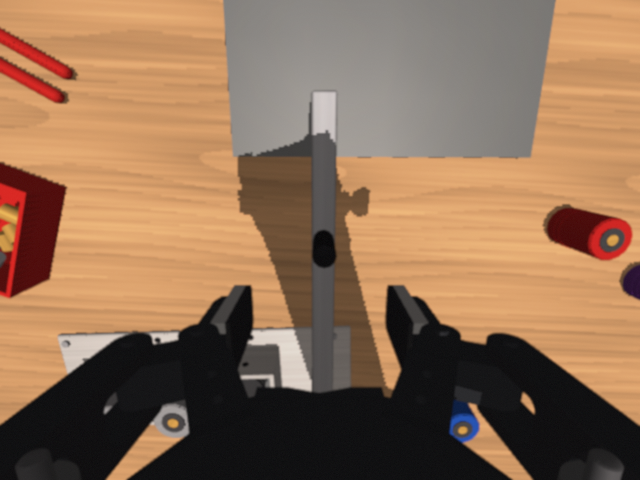

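The knob sits at (324,248) between the open jaws, in line with the bar. Descend around it.

>>> play_rows(
  deltas=[
    [60, [2, 3, 30], [0.002, 0.005, 0]],
    [60, [2, 3, 60], [0.002, 0.005, 0]],
    [60, [2, 3, 88], [0.002, 0.005, 0]],
    [60, [2, 3, 88], [0.002, 0.005, 0]],
    [40, [2, 3, 88], [0.002, 0.005, 0]],
    [22, [2, 3, 88], [0.002, 0.005, 0]],
    [22, [2, 3, 88], [0.002, 0.005, 0]],
    [22, [2, 3, 88], [0.002, 0.005, 0]],
  ],
  squeeze=20,
)

```text
clock: 25.5
tcp_pos: [0.678, 0.0718, 0.116]
orientation: [-3.14, -0.081, -0.002]
contact_force: [0.1, -0.9, 0.1]
grip_width: 0.0221
```

```bash
cat > arc.py <<'E'
from h import *
import sys
H=np.array([.4975,.0655]); Rk=.180
o=r.get_obs(); print(o["clock"],o["tcp_pos"].round(4),o["grip_width"],o["contact_force"].round(1),o["joints"].round(2))
q=o["tcp_pos"][:2]-H; print('angle now',np.arctan2(q[1],q[0]),'radius',np.hypot(*q))
for w in map(float,sys.argv[1:]): print(w,go([*(H+Rk*np.array([np.cos(w),np.sin(w)])),.114],w,o))
E
python3 arc.py .15 .25 .35 .45 .55 .65 .75 .85
```

```text
25.5 [0.678  0.0718 0.116 ] 0.022120558181039078 [ 0.1 -0.9  0.1] [ 0.    0.62 -0.29  1.62  0.21  0.93 -1.88]
angle now 0.034984100633989074 radius 0.18056466001643365
0.15 ([-1.4, -20.7, 2.0], [-0.0, -0.001, -0.098])
0.25 ([-4.1, -38.5, 2.0], [-0.0, -0.001, -0.198])
0.35 ([-8.5, -55.9, 2.0], [-0.0, -0.001, -0.298])
0.45 ([-14.6, -72.8, 2.0], [-0.0, -0.001, -0.398])
0.55 ([-22.4, -89.0, 2.0], [-0.0, -0.001, -0.498])
0.65 ([-31.8, -104.4, 2.0], [-0.0, -0.001, -0.598])
0.75 ([-42.7, -118.7, 2.0], [0.0, -0.001, -0.698])
0.85 ([-54.9, -131.9, 2.0], [0.0, -0.001, -0.798])
```

>>> play_rows(
  deltas=[
    [22, [-1, -10, 2], [0, 0, -0.05]],
    [22, [-1.5, -21, 2], [0, 0, -0.1]],
    [22, [-4, -38, 2], [0, 0, -0.2]],
    [22, [-8.5, -56, 2], [0, 0, -0.3]],
    [22, [-14.5, -73, 2], [0, 0, -0.4]],
    [22, [-22.5, -89, 2], [0, 0, -0.5]],
    [22, [-32, -104, 2], [0, 0, -0.6]],
    [22, [-43, -119, 2], [0, 0, -0.7]],
  ],
)

```text
clock: 26.5
tcp_pos: [0.6282, 0.1897, 0.1139]
orientation: [-2.919, -1.162, -0.001]
contact_force: [-0.7, -1.2, -0.4]
grip_width: 0.022
```

```bash
python3 arc.py .8 .9 1.0 1.1 1.2 1.3 1.4 1.45
```

```text
26.5 [0.6282 0.1897 0.1139] 0.021982543691639832 [-0.7 -1.2 -0.4] [-0.05  0.61 -0.47  1.68  0.33  0.93 -1.47]
angle now 0.7596971382877248 radius 0.18029084837501932
0.8 ([-0.5, -7.3, -0.1], [0.0, -0.001, -0.042])
0.9 ([-2.1, -25.2, -0.1], [0.0, -0.001, -0.142])
1.0 ([-5.6, -42.8, -0.1], [0.0, -0.001, -0.242])
1.1 ([-10.7, -60.1, -0.1], [0.0, -0.001, -0.342])
1.2 ([-17.6, -76.7, -0.2], [0.0, -0.001, -0.442])
1.3 ([-26.1, -92.5, -0.2], [0.0, -0.001, -0.542])
1.4 ([-36.2, -107.5, -0.2], [0.0, -0.001, -0.642])
1.45 ([-41.8, -114.5, -0.2], [0.001, -0.001, -0.692])
```

>>> play_rows(
  deltas=[
    [22, [-0.5, -7, 0], [0, 0, -0.042]],
    [22, [-2, -25, 0], [0, 0, -0.142]],
    [22, [-5.5, -43, 0], [0, 0, -0.242]],
    [22, [-10.5, -60, 0], [0, 0, -0.342]],
    [22, [-17.5, -77, 0], [0, 0, -0.442]],
    [22, [-26, -92.5, 0], [0, 0, -0.542]],
    [22, [-36, -107.5, 0], [0, 0, -0.642]],
    [22, [-42, -114.5, 0], [0, 0, -0.692]],
  ],
)

```text
clock: 27.5
tcp_pos: [0.5184, 0.2447, 0.1139]
orientation: [-2.349, -2.086, -0.002]
contact_force: [1.1, 0.9, -0.1]
grip_width: 0.0218
```

```bash
python3 arc.py 1.5 1.55 1.6 1.64 1.66 1.68 1.7; python3 - <<'E'
from h import *
p,d,c=grab("scene"); P=cloud(d,c)
b=(P[...,2]>.096)&(P[...,2]<.108)&(P[...,0]>.47)&(P[...,0]<.62)&(P[...,1]>.28)&(P[...,1]<.38); print(b.sum(),P[b].mean(0),P[b].min(0),P[b].max(0))
E
```

```text
27.5 [0.5184 0.2447 0.1139] 0.021816241081899373 [ 1.1  0.9 -0.1] [-0.04  0.54 -0.67  1.87  0.43  0.88 -1.04]
angle now 1.4547365001330674 radius 0.18038560753911068
1.5 ([-0.6, -8.1, -0.1], [0.001, -0.001, -0.047])
1.55 ([-1.2, -17.1, -0.1], [0.001, -0.001, -0.097])
1.6 ([-2.3, -26.1, -0.1], [0.001, -0.001, -0.147])
1.64 ([-3.5, -33.1, -0.1], [0.001, -0.001, -0.187])
1.66 ([-4.2, -36.7, -0.1], [0.001, -0.001, -0.207])
1.68 ([-5.0, -40.2, -0.1], [0.001, -0.001, -0.227])
1.7 ([-5.9, -43.7, -0.1], [0.001, -0.001, -0.247])
172 [0.53183861 0.31491807 0.10250411] [0.51312293 0.28007619 0.09621455] [0.54669435 0.35020406 0.10751834]
```

The bar follows. Now ease it onto the stop.

>>> play_rows(
  deltas=[
    [22, [-0.5, -8, 0], [0, 0, -0.047]],
    [22, [-1, -17, 0], [0, 0, -0.097]],
    [22, [-2, -26, 0], [0, 0, -0.147]],
    [22, [-3.5, -33, 0], [0, 0, -0.187]],
    [22, [-4, -36, 0], [0, 0, -0.2]],
    [22, [-4, -37.5, 0], [0, 0, -0.2]],
    [22, [-4, -39, 0], [0, 0, -0.2]],
    [22, [-4, -39, 0], [0, 0, -0.2]],
  ],
)

```text
clock: 28.55
tcp_pos: [0.4795, 0.2449, 0.1139]
orientation: [2.127, 2.311, 0.003]
contact_force: [6.2, -0.6, -3.2]
grip_width: 0.0224
```

```bash
python3 arc.py 1.66; python3 - <<'E'
from h import *
for n in("scene","side"):
    p,d,c=grab(n); P=cloud(d,c)
    b=(P[...,2]>.094)&(P[...,2]<.106)&(P[...,0]>.45)&(P[...,0]<.54)&(P[...,1]>.1)&(P[...,1]<.31); s=np.polyfit(P[b][:,1],P[b][:,0],1); print(n,b.sum(),s,'bar world angle',np.pi/2-np.arctan(s[0]),np.polyval(s,[.0655,.33]))
E
```

```text
28.55 [0.4795 0.2449 0.1139] 0.02235814681444055 [ 6.2 -0.6 -3.2] [-0.01  0.5  -0.74  1.95  0.45  0.85 -0.9 ]
angle now 1.671005912669783 radius 0.18028640982172267
1.66 ([-0.3, 2.0, -0.1], [0.002, -0.001, -0.007])
scene 410 [-0.0793672   0.50465473] bar world angle 1.6499975077945974 [0.49945617 0.47846355]
side 549 [-0.08994819  0.50031837] bar world angle 1.6605031103961303 [0.49442676 0.47063546]
```

>>> play_rows(
  deltas=[
    [22, [0, -1, 0], [0, 0, 0]],
    [22, [0, -2, 0], [0, 0, 0]],
    [22, [0, -3, 0], [0, 0, 0]],
    [22, [0, -3, 0], [0, 0, 0]],
  ],
)

```text
clock: 29.15
tcp_pos: [0.4794, 0.2448, 0.1141]
orientation: [2.128, 2.308, 0.01]
contact_force: [11.6, 1.4, -9.2]
grip_width: 0.0221
```

Firm on the stop: force rises with no further motion. Back off, open and rise.

>>> play_rows(
  deltas=[
    [30, [0, 0, 0], [0, 0, 0]],
    [60, [0, 0, 0], [0, 0, 0]],
    [60, [0, 0, 0], [0, 0, 0]],
    [60, [0, 0, 0], [0, 0, 0]],
    [60, [0, 0, -40], [0, 0, 0]],
    [60, [0, 0, -90], [0, 0, 0]],
    [60, [0, 0, -140], [0, 0, 0]],
    [60, [0, 0, -140], [0, 0, 0]],
  ],
)

```text
clock: 30.15
tcp_pos: [0.4802, 0.2462, 0.2581]
orientation: [2.126, 2.306, 0.021]
contact_force: [0.8, 0.5, 0.1]
grip_width: 0.0601
```

>>> play_rows(
  deltas=[
    [60, [0, 0, 0], [0, 0, 0]],
    [60, [0, 0, 0], [0, 0, 0]],
    [60, [0, 0, 0], [0, 0, 0]],
  ],
)

```text
clock: 30.52
tcp_pos: [0.4797, 0.2459, 0.2571]
orientation: [2.126, 2.307, 0.018]
contact_force: [0.3, -0.1, -0.3]
grip_width: 0.06
```

```bash
python3 - <<'E'
from h import *
o=r.get_obs(); print(o["clock"],o["tcp_pos"],o["contact_force"])
for n in("scene","side","wrist"):
    p,d,c=grab(n,n+"9.png"); P=cloud(d,c)
    b=(P[...,2]>.094)&(P[...,2]<.106)&(P[...,0]>.45)&(P[...,0]<.54)&(P[...,1]>.1)&(P[...,1]<.31)
    if b.sum()>50:
        s=np.polyfit(P[b][:,1],P[b][:,0],1); print(n,b.sum(),'bar',np.pi/2-np.arctan(s[0]),np.polyval(s,.245))
    for k,(x,y) in enumerate([(.491,.1434),(.4858,.2032),(.4807,.263)]):
        m=(abs(P[...,0]-x)<.026)&(abs(P[...,1]-y)<.026)&(P[...,2]>.075)&(P[...,2]<.091)
        if m.sum()>20: print(k+1,m.sum(),np.percentile(P[m][:,2],[50,90]).round(4),P[m].min(0).round(3),P[m].max(0).round(3))
E
```

```text
30.525 [0.47970677 0.24589652 0.25707534] [ 0.28441967 -0.05078813 -0.317177  ]
scene 427 bar 1.6449451544849663 0.48526775392611754
1 99 [0.085 0.089] [0.487 0.128 0.075] [0.511 0.167 0.091]
2 90 [0.0857 0.0895] [0.483 0.186 0.076] [0.508 0.224 0.091]
3 90 [0.085  0.0895] [0.474 0.246 0.075] [0.501 0.286 0.091]
side 595 bar 1.6633538881104286 0.47849728952222725
1 112 [0.0837 0.0877] [0.469 0.129 0.075] [0.492 0.167 0.091]
2 125 [0.0839 0.0873] [0.463 0.182 0.075] [0.486 0.226 0.091]
3 141 [0.0842 0.0872] [0.457 0.238 0.075] [0.48  0.284 0.091]
wrist 3533 bar 1.6548578886769092 0.4822094479757744
1 482 [0.0854 0.0865] [0.471 0.127 0.075] [0.511 0.161 0.088]
2 527 [0.0855 0.0865] [0.466 0.185 0.075] [0.505 0.221 0.088]
3 555 [0.0856 0.0866] [0.461 0.244 0.077] [0.5   0.279 0.088]
```

View pics/wrist9.png

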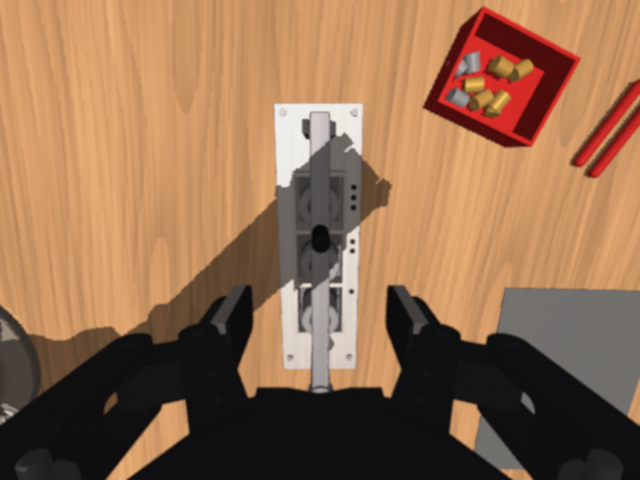

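The picture shows the bar closed along the row, from the hinge at (320,385) into the catch at (320,120), with the knob at (320,238). The three cartridges are under it and the bin is untouched. Handing in.

```bash
python3 -c "
from bench import r
print(r.hand_in())"
```

```text
the job is handed in; nothing more can be done
None
```

All three cartridges are loaded and the bar is closed on its catch. I handed the job in at about 31 s of the 72 s; it gave no verdict.

- **Loading:** The wrist camera showed pocket depths of 32, 20 and 44 mm for pockets 1 to 3. I loaded mid, short and tall in that order. I lowered each until the floor took the weight, at the height I had worked out, before letting go.
- **Bar:** I swung it by its knob until the force rose and it stopped moving.
- **Last checks:** All three tops read 84–86 mm above the bench in all three cameras, against 86 mm wanted. After each release the cartridge was within about 1–2 mm of its pocket's centre. The bar's direction read 1.645 to 1.663 rad, against a measured carrier direction of 1.656, so it is about 0.01 rad from closed.
- **Disagreements and gaps:** The wrist camera read up to about 5 mm lower in y than the scene camera; I aimed between the two, and every fit went in. The bin, screwdriver and carton looked unmoved in the pictures, but I did not measure them again at the end.

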